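# Stack the grill-kit totes over the salt cellar

## Task

Pack up the grill kit: stand the glass salt cellar upright in the grey lower tote beside the spice tin, then pick up the white upper tote, turn it so that its blue end is opposite the lower tote's blue end, and set it on top so that its four lugs sit down in the shallow seats of the rim. It must stack above the things inside and not nest down onto them. Do not drop anything, and leave the rest of the counter as it is.

Things in the scene. Friction and masses are not known exactly. Their poses are not given: they have to be found in the camera images.
- lower_tote: Grey open tote, loose on the counter, left or right, 200 (x) x 160 (y) x 80 mm tall, 0.7 kg; walls 6 mm, floor 5 mm thick. Origin: centre of underside; x points to its blue end (other walls grey), yaw -0.9 to 0.9. Rim of both long walls: nesting slots 30 mm wide at x = +68 and -30 mm, open down to 25 mm above the underside; stacking seats 30 mm wide at x = -68 and +30, floor at 72 mm, 8 mm below the rim.
- upper_tote: White open tote, empty, loose on the counter on the other side, 170 (x) x 138 (y) x 62 mm tall, about 0.4 kg. Origin: centre of underside; x points to its blue end, yaw -1.2 to 1.2. Four lugs (20 mm along x, 16 mm tall, undersides 10 mm above its underside) stick out of its long walls to y = -84 and +84 mm, at x = +68 and -30 mm. Lift it by its carry bar.
- upper_blue_end (a point): Middle of the top edge of the upper tote's blue end wall (85 mm along its x, 62 mm up). Blue ends the same way round, the lugs drop into the slots and it nests, its underside only 15 mm above the lower tote's.
- lower_blue_end (a point): Middle of the top edge of the lower tote's blue end wall (100 mm along its x, 80 mm up). With blue ends opposite and the totes' centres in line the lugs rest in the seats and the upper tote stacks, its underside 62 mm above the lower one's. Play about 5 mm each way along x and y.
- carry_bar (a point): Centre of the upper tote's black carry bar, 89 mm above that tote's underside. The bar is fixed and runs across the tote's middle along its y, 14 mm wide and 14 mm high (82 to 96 mm above the underside), 126 mm clear between its two posts.
- salt_cellar: Squat salt cellar of green glass with a fixed flat wooden lid: a plain upright cylinder 54 mm in diameter and 50 mm tall, 0.25 kg, standing on the counter between the totes. Origin: centre of its underside, z up.
- spice_tin: Red spice tin with a brass lid, a cylinder 54 mm in diameter and 44 mm tall, standing inside the lower tote in its grey-ended half (about 50 mm from the tote's centre towards the grey end); the blue-ended half is free. It stays there. Origin: centre of its underside.
- paella_pan: Bystander: steel paella pan, 200 mm across, 35 mm tall, at the far edge. Origin: centre of underside.
- slotted_spoon: Bystander: flat steel slotted spoon, about 260 mm long, lying on the counter at the far left. Origin: on its handle near the middle.
- wood_paddle: Bystander: flat olive wood stirring paddle, about 245 mm long, 10 mm thick, lying at the far right. Origin: near its middle.
There are look-alikes about, which are no part of the job. Leave any pink, purple or turquoise look-alike of the spice_tin alone.

How it is judged:
By the outcome, as a careful person would: the job done as asked, in the order asked, and still so for the second after the job is handed in, with the robot touching nothing.
It also fails if it takes over 56 s, if anything falls off the work surface, if the arm or the gripper's body presses on something with over 40 N, if the wrist force passes 120 N, or if a joint passes its speed limit or range.

## Robot

A 6-joint arm with a two-finger parallel gripper is mounted at the origin on the work surface. World frame = base frame: x ahead of the robot, y to its left, z up, the work surface at z = 0. Lengths are in m, angles in rad, forces in N, time in s.
With the tool pointing down it reaches from about 0.35 to 0.975 m from the base axis. Payload 4.9 kg.
Tool frame: the origin (TCP) lies between the finger pads; the fingertips stand 22 mm ahead of it and the grasp point (between the pads) lies 3 mm ahead of it; z points along the fingers, y is the line along which they close (so a half turn about z gives the same grasp; the last joint's range is limited). The gripper opens to 85 mm and grips with 20 to 120 N. Pads are 22 mm wide; open, the fingers measure 114 mm over their backs; the gripper's body (76 mm by 85 mm) begins 54 mm behind the grasp point. The pads swing forward as they close: fully open they stand 13 mm farther back than shut.
Start: joints at [1.045, 0.053, 1.613, -0, 1.476, -0.119], TCP at [0.247, 0.574, 0.253] pointing down, gripper open.
Joint ranges: [-3.01, 3.01], [-1.01, 2.22], [0.06, 2.58], [-1.02, 4.17], [0.09, 2.62], [-3.14, 3.14]. Speed limits (rad/s): [2.57, 2.57, 3.14, 3.14, 3.14, 3.14].

## Interface

Orientations are given as a unit quaternion [w, x, y, z].
In Python, from plant import state, grab_frame, get_calibration, job_done, recognise, regions_of gives the robot as it stands.
- The arm moves only by the tool apply_moves, never from a script. Its argument "targets" is a list of rows, each an object with "translation": the shift along the tool's x, y, z normalised to -1 to 1, where 1 is 100 mm, a list of three; "twist": the turn about the tool's z normalised to -1 to 1, where 1 is 0.1 rad; "hand": the opening, from 0 (shut) to 1 (fully open). A call has 1 to 8 rows; each row shifts and turns the commanded pose from where the row before left it, along the tool's axes as they then stand; what a row does not reach is not made up. A row lasts 1/10 s, in which the tool goes at most 50 mm and 8.59 degrees, less where a joint would pass 70% of its speed; a pose out of reach is approached as far as the arm can. A call with a number of a shift or a turn outside -1 to 1 is refused whole. A call with a gripper value outside its range is refused whole. The fingers move at their own pace and stop on an object; the grip force is fixed at half the most. Time passes only in rows, so rows that do not move let the fingers close. It gives the time, the measured TCP pose, the force, the opening and the grip force at its end, in the units of the state.
- state(): the state, without advancing time (a new reading comes with each control period).
- grab_frame(name): name is "scene" or "top" or "wrist"; returns the picture (384x512x3 uint8, red, green, blue); there is no depth.
- get_calibration(name): a dict with "camera_matrix" (3x3 intrinsics, pixels), "pose" (4x4, takes a point from camera to world coordinates). Camera axes: x right, y up, looking along -z (the intrinsics and any distortion apply to the point x, -y, -z); pixel columns grow to the right and rows downward; lengths in m; the calibration is good to about 2 mm. A picture is of the moment at which its call begins: read the wrist's pose just before it. get_calibration takes no time and is no camera call; for the wrist camera it gives the pose at the moment of the call.
- job_done(): hands the job in; it is judged then, once.
Trained networks look in the newest picture that a camera, given by its name, has taken for a name from the list of things; names that differ only in an ending like _2 or _b are one class to them, and where a whole thing is asked for, a point or a joint stands for the part that bears it (a point fixed in the world has none). Each returns a list of dicts, best first, with "score" (0 to 1); they miss things now and then, are a little off and sometimes report something else, mostly with a low value. They report only what shows in the picture. A call takes as long as a camera call. They do not tell look-alikes from the thing itself.
- recognise(camera, query): "point" ([x, y, z] in m, in world coordinates, good to about 4 mm: the middle of the surface that is visible of it).
- regions_of(camera, query): "pixels" (384x512 bool, what is visible of it).
The state is a dict: "time": time; "joint_pos": joint angles; "joint_vel": joint speeds; "joint_efforts": joint torques, N m; "tool_pos": TCP position; "tool_rot": TCP orientation; "contact_force": force on the tool from outside, world axes, zero at the start; "ft_torque": the same for the moment, N m; "gripper_width": opening from 0.0 (shut) to 1.0 (fully open); "grasp_force": force on a finger pad.
Only numpy, scipy, OpenCV 4.12 (cv2) and the standard library are available. Lean on these libraries where they do the work, as an engineer would, in place of code of your own. Each camera call takes 0.05 s, during which the arm holds its last target. There are 200 camera calls.

## Working session

There is one attempt and no reset: what is moved stays moved. The work goes in short steps, Python scripts to look and compute and a tool call to move; the robot and the scene stay as the last step left them, time stands still between calls to the robot, and variables do not carry over. Pictures are saved under pics/ and viewed, at most 11 in all, crops included, and the job is handed in when it is done.

Besides the shell and the picture viewer there is one more tool, called after ">>>" by a JSON object that holds its "name" and its "arguments". apply_moves: Moves the arm, as the interface text tells. Its arguments: {"type":"object","properties":{"targets":{"type":"array"}},"required":["targets"]}

```bash
mkdir -p pics; cat > h.py <<'E'
import numpy as np, cv2
from plant import *
from scipy.spatial.transform import Rotation as R
def save(cam,n):
    im=grab_frame(cam); cv2.imwrite(f'pics/{n}.png',im[:,:,::-1]); return im
def proj(cal,P):
    T=np.array(cal['pose']);K=np.array(cal['camera_matrix'])
    p=(np.atleast_2d(P)-T[:3,3])@T[:3,:3]; p=p*[1,-1,-1]; q=p@K.T; return q[:,:2]/q[:,2:]
def back(cal,uv,z):
    T=np.array(cal['pose']);K=np.array(cal['camera_matrix'])
    uv=np.atleast_2d(uv); d=np.c_[uv,np.ones(len(uv))]@np.linalg.inv(K).T*[1,-1,-1]@T[:3,:3].T
    o=T[:3,3]; return o+d*((z-o[2])/d[:,2])[:,None]
def tool():
    s=state();q=s['tool_rot'];return np.array(s['tool_pos']),R.from_quat([q[1],q[2],q[3],q[0]])
E
python3 - <<'E'
from h import *
a=save('top','top0')
for q in ['lower_tote','upper_tote','upper_blue_end','lower_blue_end','carry_bar','salt_cellar','spice_tin']:
    r=recognise('top',q); print(q,[(np.round(x['point'],3).tolist(),round(x['score'],2)) for x in r][:4], proj(get_calibration('top'),r[0]['point']).round() if r else '')
b=save('scene','scene0')
for q in ['carry_bar','salt_cellar','upper_blue_end','lower_blue_end']:
    r=recognise('scene',q); print(q,[(np.round(x['point'],3).tolist(),round(x['score'],2)) for x in r][:4])
cv2.imwrite('pics/both0.png',cv2.resize(np.vstack([a,b])[:,:,::-1],None,fx=.78,fy=.78))
s=state();print(s)
E
```

```text
lower_tote [([0.458, 0.334, 0.004], 0.76), ([0.493, -0.302, 0.009], 0.57)] [[174. 217.]]
upper_tote [([0.488, -0.31, 0.004], 0.75), ([0.532, -0.005, 0.05], 0.37), ([0.457, 0.332, 0.005], 0.29)] [[376. 212.]]
upper_blue_end [([0.489, -0.304, 0.007], 0.64)] [[374. 211.]]
lower_blue_end [([0.458, 0.332, 0.004], 0.65), ([0.492, -0.304, 0.009], 0.47)] [[175. 217.]]
carry_bar [([0.488, -0.3, 0.007], 0.72)] [[373. 211.]]
salt_cellar [([0.533, -0.004, 0.053], 0.5)] [[281. 193.]]
spice_tin [([0.262, 0.343, 0.051], 0.87), ([0.249, 0.445, 0.047], 0.82), ([0.424, 0.361, 0.053], 0.8), ([0.613, 0.502, 0.041], 0.64)] [[164. 280.]]
carry_bar [([0.495, -0.304, 0.028], 0.61)]
salt_cellar [([0.546, -0.017, 0.046], 0.77)]
upper_blue_end []
lower_blue_end [([0.455, 0.326, 0.038], 0.6)]
{'time': 0.65, 'joint_pos': array([ 1.04504769e+00,  5.26843847e-02,  1.61289439e+00, -1.62318976e-05,
        1.47601183e+00, -1.18985080e-01]), 'joint_vel': array([ 0.00040356, -0.00069912,  0.00090999, -0.00099977,  0.00079913,
       -0.00048925]), 'joint_efforts': array([ 5.64878992e-04, -3.93495011e+01, -3.70302773e+01, -9.23007838e-05,
        8.48589498e-04, -2.05555926e-05]), 'tool_pos': array([0.24725915, 0.5739885 , 0.25331662]), 'tool_rot': array([ 7.98826536e-06,  2.01981806e-01,  9.79389274e-01, -1.58688242e-06]), 'contact_force': array([-0.57388938, -0.61956769, -0.03690909]), 'ft_torque': array([ 0.0037188 , -0.0123634 ,  0.05397107]), 'grasp_force': 0.0, 'gripper_width': 1.001563844342648}
```

View pics/top0.png

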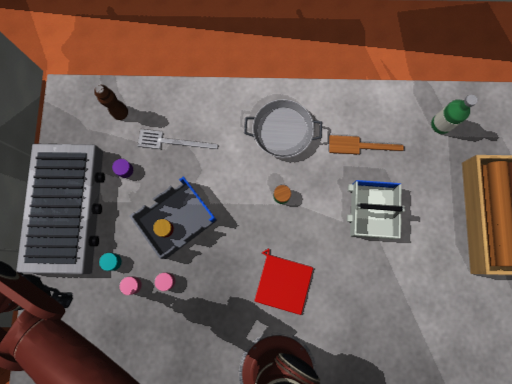

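View pics/scene0.png

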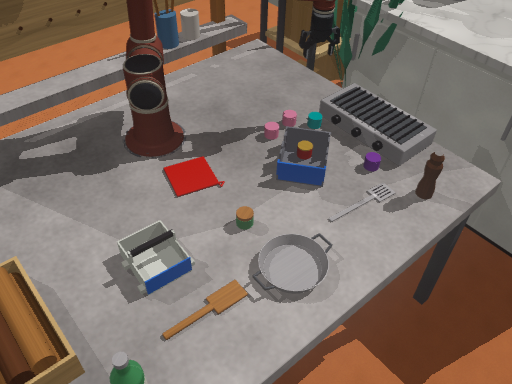

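The top view shows the lower tote at (175,217) with its blue end to the upper right. The upper tote is at (376,211) with its blue end up. Things that could be taken for what I want:
- **Salt cellar:** only one candidate, wooden lid on green, at (282,194) in the top view and (245,217) in the scene view. The green bottle at (450,115) is not it.
- **Spice tin:** at (162,228), inside the lower tote. Its look-alikes are pink at (164,282) and (129,286), turquoise at (109,262) and purple at (121,168).

I choose the one at (282,194) and will check it in a close crop.

```bash
python3 - <<'E'
from h import *
a=cv2.imread('pics/top0.png');b=cv2.imread('pics/scene0.png')
c=np.hstack([cv2.resize(a[170:270,120:240],(480,400)),cv2.resize(b[190:250,210:280],(320,400))]);cv2.imwrite('pics/crop0.png',c)
cal=get_calibration('top')
hsv=cv2.cvtColor(a,cv2.COLOR_BGR2HSV);m=cv2.inRange(hsv,(110,150,80),(128,255,255))
for x0,y0,x1,y1,z in [(175,170,225,225,.08),(345,170,415,245,.062)]:
    mm=np.zeros_like(m);mm[y0:y1,x0:x1]=m[y0:y1,x0:x1]
    box=cv2.boxPoints(cv2.minAreaRect(cv2.findNonZero(mm)));print(back(cal,box,z).round(3).tolist())
p,r=tool();T=np.array(get_calibration('wrist')['pose'])
print((r.inv().apply(T[:3,3]-p)).round(3), (r.inv().as_matrix()@T[:3,:3]).round(3).tolist(), get_calibration('wrist')['camera_matrix'])
for P in ([.458,.334,.25],[.535,-.008,.25]): print((r.inv().apply(np.array(P)-p)*10).round(2))
E
```

```text
[[0.567, 0.309, 0.08], [0.578, 0.296, 0.08], [0.451, 0.196, 0.08], [0.441, 0.209, 0.08]]
[[0.568, -0.235, 0.062], [0.579, -0.236, 0.062], [0.572, -0.369, 0.062], [0.561, -0.368, 0.062]]
[ 0.083  0.001 -0.121] [[-0.0, 0.948, 0.317], [1.0, 0.0, -0.0], [-0.0, 0.317, -0.948]] [[308.56942857   0.         256.01384376]
 [  0.         308.56942857 195.95003353]
 [  0.           0.           1.        ]]
[-2.88 -1.37  0.03]
[-4.95 -4.21  0.03]
```

View pics/crop0.png

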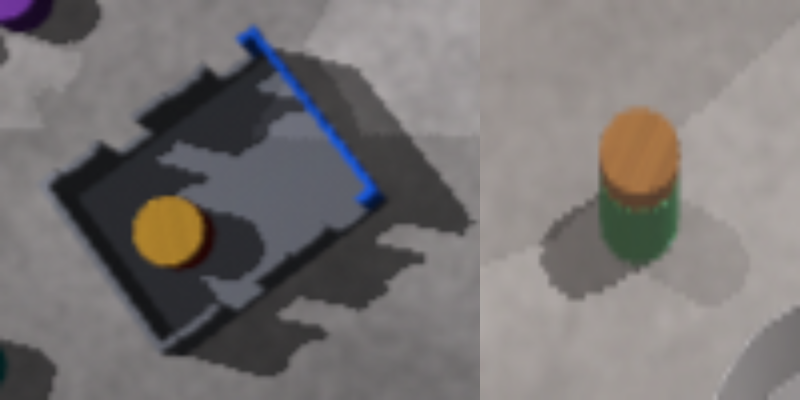

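The crop shows the cellar as a green body with a wooden lid, as described. The lower tote's free half is next to its blue end, and the brass-lidded red tin is in its grey half. I'll go over the lower tote first for a close measurement on the way.

>>> {"name": "apply_moves", "arguments": {"targets": [{"translation":[-0.41,-0.2,0],"twist":0,"hand":1},{"translation":[-0.41,-0.2,0],"twist":0,"hand":1},{"translation":[-0.41,-0.2,0],"twist":0,"hand":1},{"translation":[-0.41,-0.2,0],"twist":0,"hand":1},{"translation":[-0.41,-0.2,0],"twist":0,"hand":1},{"translation":[-0.41,-0.2,0],"twist":0,"hand":1},{"translation":[-0.41,-0.2,0],"twist":0,"hand":1},{"translation":[0,0,0],"twist":0,"hand":1}]}}

```text
time: 1.45
tool_pos: [0.4584, 0.3282, 0.2535]
tool_rot: [0.001, 0.205, 0.979, -0.0]
contact_force: [-0.3, 0.6, -0.8]
gripper_width: 1.002
grasp_force: 0.0
```

```bash
cat >> h.py <<'E'
def fit_tote(cam,im,corn,x0,region=None):
    pass
E
python3 - <<'E'
from h import *
cal=get_calibration('wrist');im=save('wrist','w1')
for q in ['lower_tote','spice_tin','salt_cellar']:
    r=recognise('wrist',q); print(q,[(np.round(x['point'],3).tolist(),round(x['score'],2)) for x in r][:4])
c,th=np.array([.450,.332]),-.897
ex,ey=np.array([np.cos(th),np.sin(th)]),np.array([-np.sin(th),np.cos(th)])
L=[(100,80),(100,-80),(-100,-80),(-100,80)]
P=np.array([[*(c+(x*ex+y*ey)/1000),.08] for x,y in L]);uv=proj(cal,P);print(uv.round())
d=im[:,:,::-1].copy();cv2.polylines(d,[uv.round().astype(int)],True,(0,255,255),1)
cv2.imwrite('pics/w1d.png',cv2.resize(d,(800,600),interpolation=cv2.INTER_CUBIC))
E
```

```text
lower_tote [([0.463, 0.323, 0.005], 0.79)]
spice_tin [([0.414, 0.361, 0.049], 0.96), ([0.605, 0.501, 0.045], 0.88), ([0.286, 0.342, 0.023], 0.87)]
salt_cellar [([0.523, 0.015, 0.029], 0.69)]
[[277. 282.]
 [142. 221.]
 [227.  28.]
 [382. 118.]]
```

View pics/w1d.png

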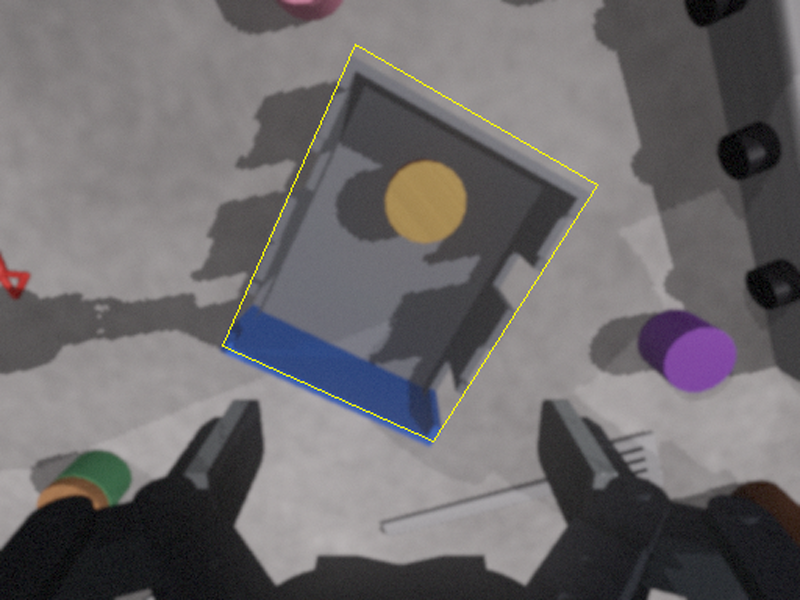

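The yellow outline (my estimate) lies almost on the lower tote's rim, with the blue edge running from (222,350) to (430,446). The tin is at (425,200), and the purple look-alike is outside at (695,350). Next I refine the fit and go to the cellar.

```bash
cat >> h.py <<'E'
def outline(c,th,hx,hy,z,skip=()):
    # dense points of rim outline with outward normals (tote frame), skipping x-intervals on long walls
    ex,ey=np.array([np.cos(th),np.sin(th)]),np.array([-np.sin(th),np.cos(th)])
    pts=[(s*hx,y) for s in(1,-1) for y in np.linspace(-hy+.005,hy-.005,60)]
    pts+=[(x,s*hy) for s in(1,-1) for x in np.linspace(-hx+.005,hx-.005,80) if not any(a<x<b for a,b in skip)]
    p=np.array(pts); return np.c_[c+p[:,:1]*ex+p[:,1:]*ey,np.full(len(p),z)]
def fit(im,cal,c,th,hx,hy,z,skip=()):
    from scipy.optimize import differential_evolution as DE
    g=cv2.GaussianBlur(im,(0,0),1.0).astype(np.float32)
    G=np.sqrt(sum(cv2.Sobel(g[:,:,k],5,1,0)**2+cv2.Sobel(g[:,:,k],5,0,1)**2 for k in range(3)));G=np.minimum(G,150)
    def f(v):
        uv=proj(cal,outline(np.array(v[:2]),v[2],hx,hy,z,skip)).astype(np.float32)
        return -cv2.remap(G,uv[None,:,0],uv[None,:,1],cv2.INTER_LINEAR).mean()
    r=DE(f,[(c[0]-.012,c[0]+.012),(c[1]-.012,c[1]+.012),(th-.06,th+.06)],seed=0,popsize=25);return r.x,-r.fun
E
python3 - <<'E'
from h import *
im=cv2.imread('pics/w1.png');cal=get_calibration('wrist')
sk=[(-.086,-.012),(.012,.086)]
v,s=fit(im,cal,[.45,.332],-.897,.1,.08,.08,sk);print(v.round(4),s)
d=im.copy()
for u in proj(cal,outline(v[:2],v[2],.1,.08,.08)): d[int(round(u[1])),int(round(u[0]))]=(0,255,255)
cv2.imwrite('pics/w1f.png',cv2.resize(d[20:300,120:400],(780,600*0+780))[:600])
v2,s2=fit(cv2.imread('pics/top0.png'),get_calibration('top'),[.45,.332],-.897,.1,.08,.08,sk);print(v2.round(4),s2)
v3,s3=fit(cv2.imread('pics/top0.png'),get_calibration('top'),[.485,-.298],-.05,.085,.069,.062,[]);print('upper',v3.round(4),s3)
p,r=tool();y=r.apply([0,1,0]);print('phi',np.arctan2(y[1],y[0]),(r.inv().apply(np.array([.535,-.005,.2])-p)*10).round(2),state()['joint_pos'].round(2))
E
```

```text
[ 0.4493  0.3321 -0.8904] 111.49734497070312
[ 0.4526  0.3234 -0.8953] 149.8328094482422
upper [ 0.4867 -0.3045 -0.0579] 147.92555236816406
phi 1.1647382624263085 [-2.07 -2.78  0.53] [ 0.5  -0.09  1.76  0.    1.48 -0.67]
```

>>> {"name": "apply_moves", "arguments": {"targets": [{"translation":[-0.26,-0.35,0.06],"twist":0,"hand":1},{"translation":[-0.26,-0.35,0.06],"twist":0,"hand":1},{"translation":[-0.26,-0.35,0.06],"twist":0,"hand":1},{"translation":[-0.26,-0.35,0.06],"twist":0,"hand":1},{"translation":[-0.26,-0.35,0.06],"twist":0,"hand":1},{"translation":[-0.26,-0.35,0.06],"twist":0,"hand":1},{"translation":[-0.26,-0.35,0.06],"twist":0,"hand":1},{"translation":[-0.26,-0.35,0.06],"twist":0,"hand":1}]}}

```text
time: 2.45
tool_pos: [0.5359, -0.0076, 0.2053]
tool_rot: [0.0, 0.201, 0.98, 0.0]
contact_force: [0.8, -0.6, 0.5]
gripper_width: 1.0
grasp_force: 0.0
```

>>> {"name": "apply_moves", "arguments": {"targets": [{"translation":[0,0,0],"twist":1,"hand":1},{"translation":[0,0,0],"twist":1,"hand":1},{"translation":[0,0,0],"twist":1,"hand":1},{"translation":[0,0,0],"twist":1,"hand":1},{"translation":[0,0,0],"twist":0.9,"hand":1},{"translation":[0,0,0],"twist":0,"hand":1}]}}

```text
time: 3.05
tool_pos: [0.5357, -0.0061, 0.2053]
tool_rot: [-0.0, 0.432, 0.902, 0.0]
contact_force: [0.2, 0.0, 0.1]
gripper_width: 1.003
grasp_force: 0.0
```

```bash
cat > cel.py <<'E'
from h import *
import sys
cal=get_calibration('wrist');im=save('wrist',sys.argv[1])
for x in recognise('wrist','salt_cellar'): print(np.round(x['point'],3),x['score'])
m=regions_of('wrist','salt_cellar')
for x in m:
    M=x['pixels'];print('reg',x['score'],M.sum())
M=m[0]['pixels']
# lid: orange pixels in the region, ellipse centre at z=.05
hsv=cv2.cvtColor(im,cv2.COLOR_RGB2HSV)
lid=(cv2.inRange(hsv,(5,80,60),(25,255,255))>0)&(cv2.dilate(M.astype(np.uint8),np.ones((7,7)))>0)
u=np.argwhere(lid)[:,::-1]
hull=cv2.convexHull(u.astype(np.int32));B=back(cal,hull[:,0].astype(float),.05)
(cx,cy),rad=cv2.minEnclosingCircle(B[:,:2].astype(np.float32));print('lid circle',cx,cy,rad)
hullM=cv2.convexHull(np.argwhere(M)[:,::-1].astype(np.int32))
from scipy.optimize import least_squares
a=np.linspace(0,2*np.pi,60)
# fit silhouette of the cylinder
def sil(c):
    P=np.vstack([np.c_[c[0]+.027*np.cos(a),c[1]+.027*np.sin(a),np.full(60,z)] for z in(0,.05)])
    return cv2.convexHull(proj(cal,P).astype(np.float32))
def f(c):
    s=sil(c);k=np.zeros(M.shape,np.uint8);cv2.fillConvexPoly(k,(s*16).round().astype(np.int32),1,shift=4);return (k.astype(bool)^M).sum()
from scipy.optimize import minimize
r=min((minimize(f,[cx+i,cy+j],method='Nelder-Mead',options=dict(initial_simplex=[[cx+i,cy+j],[cx+i+.006,cy+j],[cx+i,cy+j+.006]])) for i in(-.004,.004) for j in(-.004,.004)),key=lambda r:r.fun);print('sil',r.x,r.fun)
p,R_=tool();y=R_.apply([0,1,0]);print('phi',np.arctan2(y[1],y[0]),'tcp',p,(R_.inv().apply(np.array([*r.x,.038])-p)*10).round(3))
E
python3 cel.py w2
```

```text
[ 0.534 -0.007  0.047] 0.88
reg 0.88 2925
lid circle 0.534724235534668 -0.00496435072273016 0.027228862047195435
sil [ 0.53611745 -0.00486372] 93.0
phi 0.6770808257338696 tcp [ 0.53570918 -0.0067339   0.20535544] [0.012 0.015 1.674]
```

View pics/w2.png

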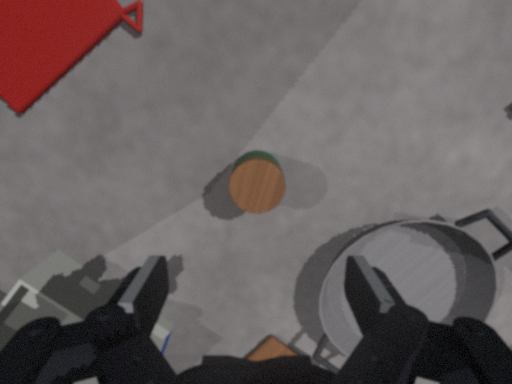

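The lid is centred under the gripper at (257,185). The pan at (410,280) and the upper tote at lower left are clear of the fingers. I descend and grip.

>>> {"name": "apply_moves", "arguments": {"targets": [{"translation":[0.01,0.015,0.4],"twist":0,"hand":1},{"translation":[0,0,0.4],"twist":0,"hand":1},{"translation":[0,0,0.4],"twist":0,"hand":1},{"translation":[0,0,0.3],"twist":0,"hand":1},{"translation":[0,0,0.17],"twist":0,"hand":1},{"translation":[0,0,0],"twist":0,"hand":0},{"translation":[0,0,0],"twist":0,"hand":0},{"translation":[0,0,0],"twist":0,"hand":0}]}}

```text
time: 4.0
tool_pos: [0.5378, -0.006, 0.0404]
tool_rot: [0.002, 0.433, 0.901, 0.0]
contact_force: [-0.6, 0.3, -1.1]
gripper_width: 0.619
grasp_force: 62.9
```

>>> {"name": "apply_moves", "arguments": {"targets": [{"translation":[0,0,0],"twist":0,"hand":0},{"translation":[0,0,0],"twist":0,"hand":0},{"translation":[0,0,0],"twist":0,"hand":0}]}}

```text
time: 4.3
tool_pos: [0.5374, -0.006, 0.0398]
tool_rot: [0.001, 0.433, 0.901, 0.0]
contact_force: [-0.3, 0.3, 5.0]
gripper_width: 0.618
grasp_force: 63.5
```

>>> {"name": "apply_moves", "arguments": {"targets": [{"translation":[0,0,-0.1],"twist":0,"hand":0},{"translation":[0,0,-0.3],"twist":0,"hand":0},{"translation":[0,0,-0.4],"twist":0,"hand":0},{"translation":[0,0,-0.4],"twist":0,"hand":0},{"translation":[0,0,-0.4],"twist":0,"hand":0},{"translation":[0.1,0.06,-0.2],"twist":0,"hand":0},{"translation":[0.2,0.1,0],"twist":0,"hand":0},{"translation":[0.3,0.16,0],"twist":0,"hand":0}]}}

```text
time: 5.1
tool_pos: [0.524, 0.0606, 0.2198]
tool_rot: [0.001, 0.435, 0.901, 0.0]
contact_force: [0.2, -0.2, -3.2]
gripper_width: 0.619
grasp_force: 63.4
```

>>> {"name": "apply_moves", "arguments": {"targets": [{"translation":[0.37,0.2,0],"twist":0,"hand":0},{"translation":[0.37,0.2,0],"twist":0,"hand":0},{"translation":[0.37,0.2,0],"twist":0,"hand":0},{"translation":[0.37,0.2,0],"twist":0,"hand":0},{"translation":[0.3,0.16,0],"twist":0,"hand":0},{"translation":[0.2,0.1,0],"twist":0,"hand":0},{"translation":[0.05,0.06,0],"twist":0,"hand":0},{"translation":[0,0,0],"twist":0,"hand":0}]}}

```text
time: 5.9
tool_pos: [0.4843, 0.2899, 0.2181]
tool_rot: [-0.0, 0.433, 0.901, -0.0]
contact_force: [-0.6, -0.5, -2.0]
gripper_width: 0.617
grasp_force: 63.4
```

```bash
python3 - <<'E'
from h import *
cal=get_calibration('wrist');im=save('wrist','w3')
r=recognise('wrist','spice_tin');print([(np.round(x['point'],3).tolist(),round(x['score'],2)) for x in r])
sk=[(-.086,-.012),(.012,.086)]
v,s=fit(im[:,:,::-1],cal,[.451,.330],-.893,.1,.08,.08,sk);print(v.round(4),s)
d=im[:,:,::-1].copy()
for u in proj(cal,outline(v[:2],v[2],.1,.08,.08)):
    if 0<=u[0]<511 and 0<=u[1]<383: d[int(round(u[1])),int(round(u[0]))]=(0,255,255)
cv2.imwrite('pics/w3d.png',cv2.resize(d,(800,600)))
c,th=v[:2],v[2];t=c+.05*np.array([np.cos(th),np.sin(th)])
p,r=tool();y=r.apply([0,1,0]);print('phi',np.arctan2(y[1],y[0])-np.pi/2,p,(r.inv().apply(np.array([*t,.047])-p)*10).round(3),state()['gripper_width'],state()['contact_force'])
E
```

```text
[([0.416, 0.36, 0.046], 0.95), ([0.28, 0.335, 0.015], 0.66), ([0.598, 0.488, 0.037], 0.64)]
[ 0.4564  0.3232 -0.9004] 99.93681335449219
phi -0.8973795996844063 [0.48469866 0.28865148 0.21812259] [-0.052 -0.006  1.711] 0.615869625680371 [ 0.30869963 -0.10523414 -2.04947581]
```

View pics/w3d.png

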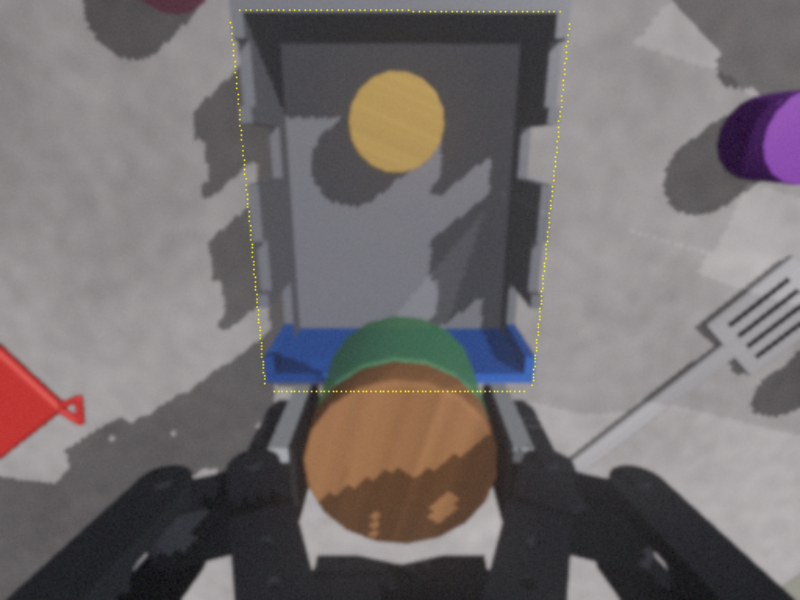

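The cellar hangs at (400,440) over the blue half and the tin stays at (397,120). The fit's end edges sit about 10 px low: the true blue top edge is at row 379. That puts the tote centre near (0.452, 0.329). The TCP is within 2 mm of the place wanted, so I lower it.

>>> {"name": "apply_moves", "arguments": {"targets": [{"translation":[0,0,0.4],"twist":0,"hand":0},{"translation":[0,0,0.4],"twist":0,"hand":0},{"translation":[0,0,0.4],"twist":0,"hand":0},{"translation":[0,0,0.3],"twist":0,"hand":0},{"translation":[0,0,0.12],"twist":0,"hand":0},{"translation":[0,0,0.05],"twist":0,"hand":0},{"translation":[0,0,0],"twist":0,"hand":0},{"translation":[0,0,0],"twist":0,"hand":0}]}}

```text
time: 6.8
tool_pos: [0.4862, 0.2899, 0.0535]
tool_rot: [0.001, 0.434, 0.901, 0.001]
contact_force: [0.0, -0.7, -2.0]
gripper_width: 0.614
grasp_force: 63.5
```

>>> {"name": "apply_moves", "arguments": {"targets": [{"translation":[0,0,0.03],"twist":0,"hand":0},{"translation":[0,0,0.02],"twist":0,"hand":0},{"translation":[0,0,0],"twist":0,"hand":0}]}}

```text
time: 7.1
tool_pos: [0.4847, 0.2896, 0.0465]
tool_rot: [0.0, 0.433, 0.901, 0.0]
contact_force: [-0.2, -0.2, -1.8]
gripper_width: 0.617
grasp_force: 63.5
```

>>> {"name": "apply_moves", "arguments": {"targets": [{"translation":[0,0,0.01],"twist":0,"hand":0},{"translation":[0,0,0.01],"twist":0,"hand":0},{"translation":[0,0,0],"twist":0,"hand":0}]}}

```text
time: 7.4
tool_pos: [0.4847, 0.2896, 0.0448]
tool_rot: [-0.0, 0.434, 0.901, -0.0]
contact_force: [-2.8, -1.6, 1.8]
gripper_width: 0.612
grasp_force: 64.0
```

Contact is made: the vertical force changed sign. I release and rise.

>>> {"name": "apply_moves", "arguments": {"targets": [{"translation":[0,0,0],"twist":0,"hand":0.75},{"translation":[0,0,0],"twist":0,"hand":0.9},{"translation":[0,0,0],"twist":0,"hand":0.9},{"translation":[0,0,-0.2],"twist":0,"hand":0.9},{"translation":[0,0,-0.4],"twist":0,"hand":0.9},{"translation":[0,0,-0.5],"twist":0,"hand":0.9},{"translation":[0,0,-0.5],"twist":0,"hand":0.9},{"translation":[0,0,-0.5],"twist":0,"hand":0.9}]}}

```text
time: 8.2
tool_pos: [0.4843, 0.2893, 0.2562]
tool_rot: [0.0, 0.434, 0.901, 0.0]
contact_force: [0.2, -0.1, -1.0]
gripper_width: 0.898
grasp_force: 0.0
```

>>> {"name": "apply_moves", "arguments": {"targets": [{"translation":[0,0,-0.4],"twist":0,"hand":1},{"translation":[0.3,0,0],"twist":0,"hand":1},{"translation":[0,0,0],"twist":0,"hand":1}]}}

```text
time: 8.5
tool_pos: [0.4654, 0.3147, 0.2969]
tool_rot: [0.001, 0.433, 0.902, 0.002]
contact_force: [0.4, -0.3, -0.1]
gripper_width: 0.999
grasp_force: 0.0
```

```bash
python3 - <<'E'
from h import *
cal=get_calibration('wrist');im=save('wrist','w4')
M=regions_of('wrist','salt_cellar');print([(np.argwhere(m['pixels']).mean(0),m['pixels'].sum(),m['score']) for m in M][:2])
print([(np.round(x['point'],3).tolist(),round(x['score'],2)) for x in recognise('wrist','salt_cellar')+recognise('wrist','spice_tin')])
d=im[:,:,::-1].copy()
for c,col in (([.452,.329],(0,255,255)),):
  for u in proj(cal,outline(np.array(c),-.897,.1,.08,.08)):
    if 0<=u[0]<511 and 0<=u[1]<383: d[int(round(u[1])),int(round(u[0]))]=col
p,r=tool();print(p)
q=proj(cal,outline(np.array(c),-.897,.1,.08,.08));a,b=q.min(0).astype(int)-15,q.max(0).astype(int)+15;a=np.maximum(a,0);print(a,b)
d=d[a[1]:b[1],a[0]:b[0]];f=min(800/d.shape[1],600/d.shape[0]);print(f)
cv2.imwrite('pics/w4d.png',cv2.resize(d,None,fx=f,fy=f))
E
```

```text
[(array([185.92528392, 255.07053198]), np.int64(1673), 0.62)]
[([0.482, 0.291, 0.052], 0.94), ([0.42, 0.366, 0.048], 0.97), ([0.267, 0.348, 0.046], 0.9), ([0.609, 0.501, 0.045], 0.89)]
[0.4657219  0.31243696 0.29303966]
[159  39] [348 251]
2.830188679245283
```

View pics/w4d.png

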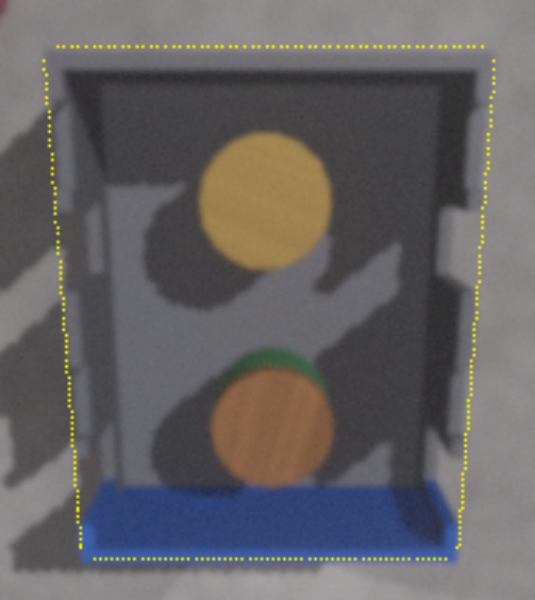

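The cellar stands upright in the blue half at (272,425), with the tin untouched at (265,200). The outline matches to about 2 mm (the tote sits 2 mm further towards blue), so the tote is at (0.453, 0.3275) with yaw -0.897. Now the upper tote.

>>> {"name": "apply_moves", "arguments": {"targets": [{"translation":[-0.38,-0.285,0],"twist":0,"hand":1},{"translation":[-0.38,-0.285,0],"twist":0,"hand":1},{"translation":[-0.38,-0.285,0],"twist":0,"hand":1},{"translation":[-0.38,-0.285,0],"twist":0,"hand":1},{"translation":[-0.38,-0.285,0],"twist":0,"hand":1},{"translation":[-0.38,-0.285,0],"twist":0,"hand":1},{"translation":[-0.38,-0.285,0],"twist":0,"hand":1},{"translation":[-0.38,-0.285,0],"twist":0,"hand":1}]}}

```text
time: 9.5
tool_pos: [0.4768, -0.0693, 0.2934]
tool_rot: [-0.001, 0.434, 0.901, -0.0]
contact_force: [0.2, -0.8, -0.3]
gripper_width: 1.0
grasp_force: 0.0
```

>>> {"name": "apply_moves", "arguments": {"targets": [{"translation":[-0.38,-0.285,0],"twist":0,"hand":1},{"translation":[-0.38,-0.285,0],"twist":0,"hand":1},{"translation":[-0.38,-0.285,0],"twist":0,"hand":1},{"translation":[-0.38,-0.285,0],"twist":0,"hand":1},{"translation":[-0.38,-0.285,0],"twist":0,"hand":1},{"translation":[0,0,0],"twist":1,"hand":1},{"translation":[0,0,0],"twist":1,"hand":1},{"translation":[0,0,0],"twist":1,"hand":1}]}}

```text
time: 10.3
tool_pos: [0.4839, -0.3054, 0.2927]
tool_rot: [-0.001, 0.566, 0.824, 0.0]
contact_force: [-0.2, 0.2, -0.1]
gripper_width: 1.0
grasp_force: 0.0
```

>>> {"name": "apply_moves", "arguments": {"targets": [{"translation":[0,0,0],"twist":1,"hand":1},{"translation":[0,0,0],"twist":1,"hand":1},{"translation":[0,0,0],"twist":1,"hand":1},{"translation":[0,0,0],"twist":1,"hand":1},{"translation":[0,0,0],"twist":0.3,"hand":1},{"translation":[0,0,0],"twist":0,"hand":1}]}}

```text
time: 10.9
tool_pos: [0.4841, -0.3047, 0.2931]
tool_rot: [-0.001, 0.727, 0.687, -0.0]
contact_force: [0.4, -0.4, -0.3]
gripper_width: 1.0
grasp_force: 0.0
```

```bash
python3 - <<'E'
from h import *
cal=get_calibration('wrist');im=save('wrist','w5')
for q in('carry_bar','upper_blue_end','upper_tote'):
  print(q,[(np.round(x['point'],3).tolist(),round(x['score'],2)) for x in recognise('wrist',q)][:3])
v,s=fit(im[:,:,::-1],cal,[.486,-.301],-.055,.085,.069,.062);print(v.round(4),s)
d=im[:,:,::-1].copy()
for u in proj(cal,outline(v[:2],v[2],.085,.069,.062)):
    if 0<=u[0]<511 and 0<=u[1]<383: d[int(round(u[1])),int(round(u[0]))]=(0,255,255)
for u in proj(cal,outline(v[:2],v[2],.007,.063,.096)):
    if 0<=u[0]<511 and 0<=u[1]<383: d[int(round(u[1])),int(round(u[0]))]=(0,0,255)
cv2.imwrite('pics/w5d.png',cv2.resize(d,(800,600)))
p,r=tool();y=r.apply([0,1,0]);print(p,'phi',np.arctan2(y[1],y[0]),(r.inv().apply(np.array([*v[:2],.092])-p)*10).round(3),state()['joint_pos'].round(2))
E
```

```text
carry_bar [([0.488, -0.296, 0.007], 0.83)]
upper_blue_end [([0.492, -0.298, 0.006], 0.69)]
upper_tote [([0.492, -0.296, 0.007], 0.89)]
[ 0.4901 -0.2983 -0.0574] 133.95652770996094
[ 0.48449358 -0.30448498  0.2938335 ] phi -0.05592213491614356 [0.064 0.054 2.018] [-0.69 -0.09  1.69 -0.    1.55 -0.64]
```

View pics/w5d.png

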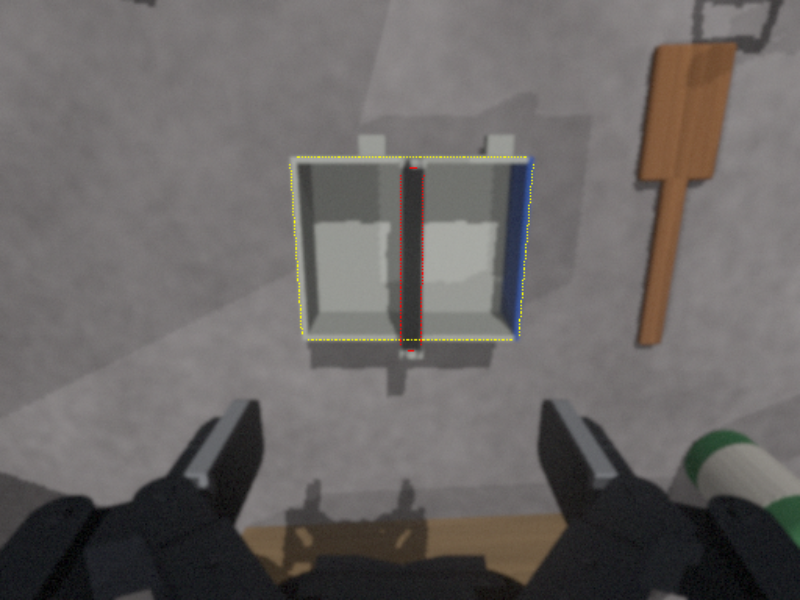

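The fitted rim (yellow) and bar (red) lie exactly on the tote. The bar is at column 412, rows 168-350, and the blue end is on the right at column 525, towards tool +y. Descend and grip the bar.

>>> {"name": "apply_moves", "arguments": {"targets": [{"translation":[0.06,0.055,0.35],"twist":0,"hand":1},{"translation":[0,0,0.45],"twist":0,"hand":1},{"translation":[0,0,0.45],"twist":0,"hand":1},{"translation":[0,0,0.4],"twist":0,"hand":1},{"translation":[0,0,0.25],"twist":0,"hand":1},{"translation":[0,0,0.12],"twist":0,"hand":1},{"translation":[0,0,0],"twist":0,"hand":1},{"translation":[0,0,0],"twist":0,"hand":0.4}]}}

```text
time: 11.9
tool_pos: [0.4914, -0.2993, 0.0938]
tool_rot: [0.001, 0.727, 0.687, 0.0]
contact_force: [0.1, 0.6, 0.5]
gripper_width: 0.859
grasp_force: 0.0
```

>>> {"name": "apply_moves", "arguments": {"targets": [{"translation":[0,0,0],"twist":0,"hand":0},{"translation":[0,0,0],"twist":0,"hand":0},{"translation":[0,0,0],"twist":0,"hand":0},{"translation":[0,0,0],"twist":0,"hand":0},{"translation":[0,0,0],"twist":0,"hand":0}]}}

```text
time: 12.4
tool_pos: [0.4912, -0.299, 0.0934]
tool_rot: [0.001, 0.727, 0.687, 0.0]
contact_force: [0.6, 0.5, 3.8]
gripper_width: 0.151
grasp_force: 59.4
```

The bar is held at 13 mm opening. I lift gently and check.

>>> {"name": "apply_moves", "arguments": {"targets": [{"translation":[0,0,-0.05],"twist":0,"hand":0},{"translation":[0,0,-0.15],"twist":0,"hand":0},{"translation":[0,0,-0.3],"twist":0,"hand":0},{"translation":[0,0,-0.4],"twist":0,"hand":0},{"translation":[0,0,-0.45],"twist":0,"hand":0},{"translation":[0,0,-0.4],"twist":0,"hand":0},{"translation":[0,0,-0.2],"twist":0,"hand":0},{"translation":[0,0,-0.05],"twist":0,"hand":0}]}}

```text
time: 13.2
tool_pos: [0.4914, -0.2993, 0.2968]
tool_rot: [0.003, 0.727, 0.687, 0.0]
contact_force: [0.9, 0.1, -3.5]
gripper_width: 0.153
grasp_force: 58.8
```

>>> {"name": "apply_moves", "arguments": {"targets": [{"translation":[0.15,-0.05,0],"twist":0,"hand":0},{"translation":[0.3,-0.05,0],"twist":0,"hand":0},{"translation":[0.42,-0.05,0],"twist":0,"hand":0},{"translation":[0.42,-0.05,0],"twist":0,"hand":0},{"translation":[0.42,-0.05,0],"twist":0,"hand":0},{"translation":[0.42,-0.05,0],"twist":0,"hand":0},{"translation":[0.42,-0.05,0],"twist":0,"hand":0},{"translation":[0.42,-0.05,0],"twist":0,"hand":0}]}}

```text
time: 14.0
tool_pos: [0.465, 0.0025, 0.2892]
tool_rot: [-0.002, 0.727, 0.687, -0.001]
contact_force: [1.5, 0.0, -3.0]
gripper_width: 0.152
grasp_force: 58.8
```

>>> {"name": "apply_moves", "arguments": {"targets": [{"translation":[0.42,-0.05,0],"twist":0,"hand":0},{"translation":[0.42,-0.05,0],"twist":0,"hand":0},{"translation":[0.42,-0.05,0],"twist":0,"hand":0},{"translation":[0.42,-0.05,0],"twist":0,"hand":0},{"translation":[0.42,-0.05,0],"twist":0,"hand":0},{"translation":[0.42,-0.05,0],"twist":0,"hand":0},{"translation":[0.42,-0.05,0],"twist":0,"hand":0},{"translation":[0.32,-0.08,0],"twist":0,"hand":0}]}}

```text
time: 14.8
tool_pos: [0.4401, 0.3299, 0.2891]
tool_rot: [-0.001, 0.726, 0.688, -0.003]
contact_force: [0.6, 0.2, -4.0]
gripper_width: 0.15
grasp_force: 58.8
```

>>> {"name": "apply_moves", "arguments": {"targets": [{"translation":[0,0,0],"twist":-0.5,"hand":0},{"translation":[0,0,0],"twist":-1,"hand":0},{"translation":[0,0,0],"twist":-1,"hand":0},{"translation":[0,0,0],"twist":-1,"hand":0},{"translation":[0,0,0],"twist":-1,"hand":0},{"translation":[0,0,0],"twist":-1,"hand":0},{"translation":[0,0,0],"twist":-1,"hand":0},{"translation":[0,0,0],"twist":-1,"hand":0}]}}

```text
time: 15.6
tool_pos: [0.4405, 0.3276, 0.2889]
tool_rot: [-0.002, 0.422, 0.906, -0.002]
contact_force: [-0.1, 0.6, -4.2]
gripper_width: 0.147
grasp_force: 58.8
```

>>> {"name": "apply_moves", "arguments": {"targets": [{"translation":[0,0,0],"twist":-1,"hand":0},{"translation":[0,0,0],"twist":-1,"hand":0},{"translation":[0,0,0],"twist":-1,"hand":0},{"translation":[0,0,0],"twist":-1,"hand":0},{"translation":[0,0,0],"twist":-1,"hand":0},{"translation":[0,0,0],"twist":-1,"hand":0},{"translation":[0,0,0],"twist":-1,"hand":0},{"translation":[0,0,0],"twist":-1,"hand":0}]}}

```text
time: 16.4
tool_pos: [0.4405, 0.3276, 0.289]
tool_rot: [-0.003, 0.036, 0.999, -0.001]
contact_force: [0.0, -0.0, -3.1]
gripper_width: 0.149
grasp_force: 58.8
```

>>> {"name": "apply_moves", "arguments": {"targets": [{"translation":[0,0,0],"twist":-1,"hand":0},{"translation":[0,0,0],"twist":-1,"hand":0},{"translation":[0,0,0],"twist":-1,"hand":0},{"translation":[0,0,0],"twist":-1,"hand":0},{"translation":[0,0,0],"twist":-1,"hand":0},{"translation":[0,0,0],"twist":-1,"hand":0},{"translation":[0,0,0],"twist":-1,"hand":0},{"translation":[0,0,0],"twist":-0.5,"hand":0}]}}

```text
time: 17.2
tool_pos: [0.4405, 0.3276, 0.289]
tool_rot: [-0.003, -0.332, 0.943, -0.0]
contact_force: [0.3, -0.2, -3.7]
gripper_width: 0.153
grasp_force: 58.8
```

```bash
python3 - <<'E'
from h import *
p,r=tool();y=r.apply([0,1,0]);print(p,'phi',np.arctan2(y[1],y[0])-np.pi,r.apply([0,0,1]).round(4),state()['joint_pos'].round(2),state()['gripper_width'],state()['contact_force'],state()['ft_torque'])
cal=get_calibration('wrist');im=save('wrist','w6')
zl=p[2]-.093
c=p[:2];th=np.arctan2(y[1],y[0])
v,s=fit(im[:,:,::-1],cal,c,th,.085,.069,.062+zl);print('held',v.round(4),s, 'th-phi',v[2]-th)
d=im[:,:,::-1].copy()
def dr(P,col):
  for u in proj(cal,P):
    if 0<=u[0]<511 and 0<=u[1]<383: d[int(round(u[1])),int(round(u[0]))]=col
dr(outline(v[:2],v[2],.085,.069,.062+zl),(0,255,255))
dr(outline(np.array([.4532,.3275]),-.897,.1,.08,.08),(0,0,255))
cv2.imwrite('pics/w6d.png',cv2.resize(d,(800,600)))
E
```

```text
[0.44048647 0.32755165 0.28896574] phi -0.8943477516474472 [-0.0054 -0.0026 -1.    ] [ 0.5  -0.14  1.74  0.    1.55 -1.74] 0.15309639379357312 [ 0.3416118  -0.20751175 -3.72126909] [ 0.00408951  0.01688152 -0.00726126]
held [0.4395 0.3293 2.2498] 91.29772 th-phi 0.0025125699771657573
```

View pics/w6d.png

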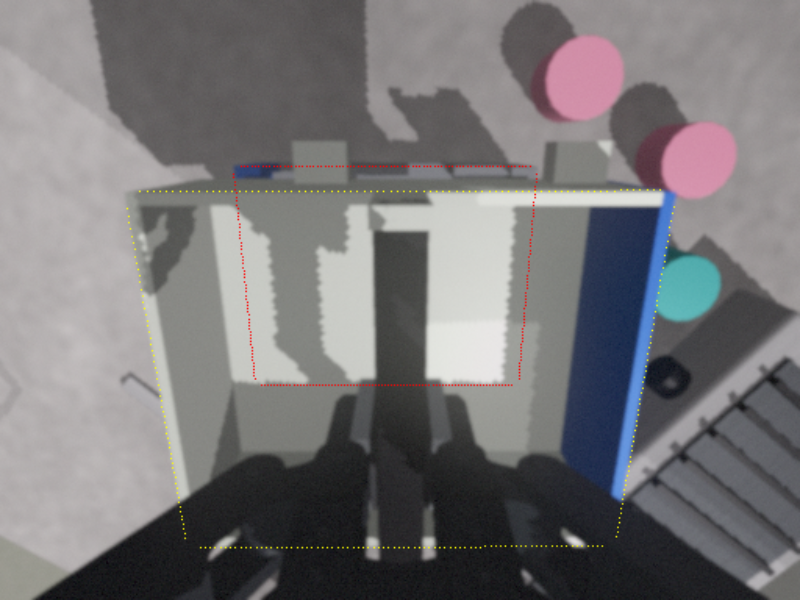

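The held tote's fit (yellow) agrees with the TCP. Its blue end is on the right at (645,340), and the lower tote's blue corner is on the left at (240,170), so the ends are opposite. Yaw is within 0.003. I shift 13 mm to the lower centre and go down to just above the rim.

>>> {"name": "apply_moves", "arguments": {"targets": [{"translation":[-0.1,-0.08,0],"twist":0,"hand":0},{"translation":[0,0,0.2],"twist":0,"hand":0},{"translation":[0,0,0.3],"twist":0,"hand":0},{"translation":[0,0,0.3],"twist":0,"hand":0},{"translation":[0,0,0.2],"twist":0,"hand":0},{"translation":[0,0,0.07],"twist":0,"hand":0},{"translation":[0,0,0],"twist":0,"hand":0},{"translation":[0,0,0],"twist":0,"hand":0}]}}

```text
time: 18.05
tool_pos: [0.456, 0.3283, 0.1863]
tool_rot: [0.001, -0.33, 0.944, 0.0]
contact_force: [-0.3, -0.3, -4.7]
gripper_width: 0.153
grasp_force: 58.8
```

```bash
python3 - <<'E'
from h import *
p,r=tool();y=r.apply([0,1,0]);print(p,'phi',np.arctan2(y[1],y[0])-np.pi,(r.inv().apply(np.array([.4532,.3275,.155])-p)*10).round(3))
cal=get_calibration('wrist');im=save('wrist','w7')
d=im[:,:,::-1].copy()
def dr(P,col):
  for u in proj(cal,P):
    if 0<=u[0]<511 and 0<=u[1]<383: d[int(round(u[1])),int(round(u[0]))]=col
dr(outline(p[:2],-.897,.085,.069,.062+p[2]-.093),(0,255,255))
dr(outline(np.array([.4532,.3275]),-.897,.1,.08,.08),(0,0,255))
cv2.imwrite('pics/w7d.png',cv2.resize(d,(800,600)))
E
```

```text
[0.45603327 0.32833736 0.18628354] phi -0.8979695310467197 [0.028 0.011 0.313]
```

View pics/w7d.png

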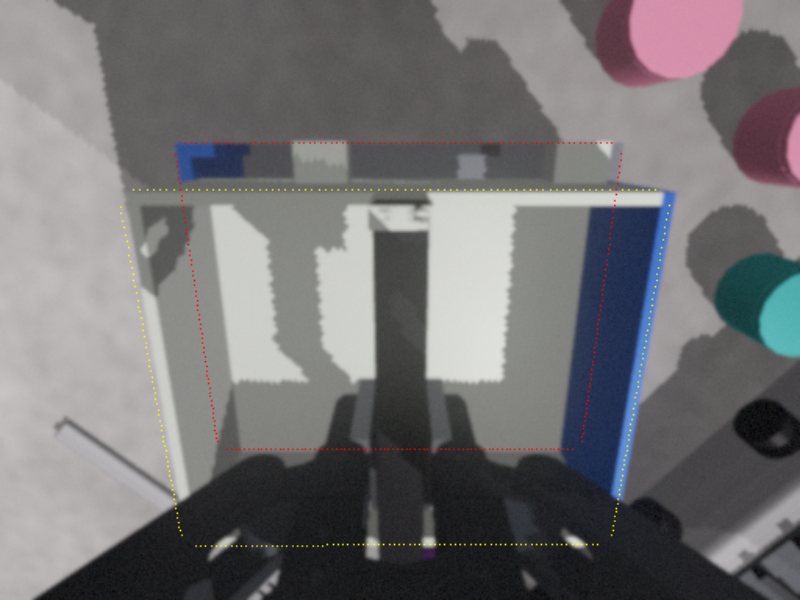

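The lower rim outline (red) fits: blue corner at (180,145), grey corner at (620,147). The held tote sits about 1.7 mm right of the yellow. After a small 3 mm correction I lower it into the seats.

>>> {"name": "apply_moves", "arguments": {"targets": [{"translation":[0.025,-0.005,0],"twist":0,"hand":0},{"translation":[0,0,0.08],"twist":0,"hand":0},{"translation":[0,0,0.08],"twist":0,"hand":0},{"translation":[0,0,0.05],"twist":0,"hand":0},{"translation":[0,0,0],"twist":0,"hand":0},{"translation":[0,0,0],"twist":0,"hand":0}]}}

```text
time: 18.7
tool_pos: [0.4536, 0.326, 0.1639]
tool_rot: [-0.0, -0.33, 0.944, -0.0]
contact_force: [-0.4, 0.0, -3.9]
gripper_width: 0.149
grasp_force: 58.8
```

>>> {"name": "apply_moves", "arguments": {"targets": [{"translation":[0,0,0.03],"twist":0,"hand":0},{"translation":[0,0,0.02],"twist":0,"hand":0},{"translation":[0,0,0.02],"twist":0,"hand":0},{"translation":[0,0,0],"twist":0,"hand":0}]}}

```text
time: 19.1
tool_pos: [0.4535, 0.326, 0.1569]
tool_rot: [-0.0, -0.33, 0.944, -0.0]
contact_force: [1.0, 0.3, -3.4]
gripper_width: 0.154
grasp_force: 58.8
```

>>> {"name": "apply_moves", "arguments": {"targets": [{"translation":[0,0,0.01],"twist":0,"hand":0},{"translation":[0,0,0.01],"twist":0,"hand":0},{"translation":[0,0,0],"twist":0,"hand":0}]}}

```text
time: 19.4
tool_pos: [0.4538, 0.3261, 0.1554]
tool_rot: [0.0, -0.33, 0.944, 0.0]
contact_force: [0.2, -1.0, -3.7]
gripper_width: 0.149
grasp_force: 58.9
```

>>> {"name": "apply_moves", "arguments": {"targets": [{"translation":[0,0,0.01],"twist":0,"hand":0},{"translation":[0,0,0.01],"twist":0,"hand":0},{"translation":[0,0,0],"twist":0,"hand":0}]}}

```text
time: 19.7
tool_pos: [0.4539, 0.3261, 0.1554]
tool_rot: [0.0, -0.33, 0.944, -0.0]
contact_force: [-5.7, -3.0, 7.8]
gripper_width: 0.151
grasp_force: 60.3
```

It is seated: z stopped at 0.155 and the load turned upward. I release and rise.

>>> {"name": "apply_moves", "arguments": {"targets": [{"translation":[0,0,-0.01],"twist":0,"hand":0.5},{"translation":[0,0,0],"twist":0,"hand":0.6},{"translation":[0,0,0],"twist":0,"hand":0.6},{"translation":[0,0,-0.15],"twist":0,"hand":0.6},{"translation":[0,0,-0.35],"twist":0,"hand":0.6},{"translation":[0,0,-0.45],"twist":0,"hand":0.6},{"translation":[0,0,-0.45],"twist":0,"hand":0.6},{"translation":[0,0,0],"twist":0,"hand":0.6}]}}

```text
time: 20.5
tool_pos: [0.4567, 0.3277, 0.3047]
tool_rot: [0.008, -0.33, 0.944, 0.001]
contact_force: [0.7, -0.2, 1.0]
gripper_width: 0.599
grasp_force: 0.0
```

```bash
python3 - <<'E'
from h import *
cal=get_calibration('wrist');im=save('wrist','w8');b=save('scene','scene8')
c0=np.array([.4532,.3275]);L,_=fit(im[:,:,::-1],cal,c0,np.pi-.897,.085,.069,.124);print('upper',L.round(4),tool()[0])
d=im[:,:,::-1].copy()
for P,col in((outline(L[:2],L[2],.085,.069,.124),(0,255,255)),(outline(c0,-.897,.1,.08,.08),(0,0,255))):
  for u in proj(cal,P):
    if 0<=u[0]<511 and 0<=u[1]<383: d[int(round(u[1])),int(round(u[0]))]=col
cv2.imwrite('pics/w8d.png',np.vstack([cv2.resize(d[:,60:460],(400,384))[:300],cv2.resize(b[100:210,240:390,::-1],(400,293))]) )
E
```

```text
upper [0.4538 0.3287 2.2436] [0.45452333 0.32655785 0.29739835]
```

View pics/w8d.png

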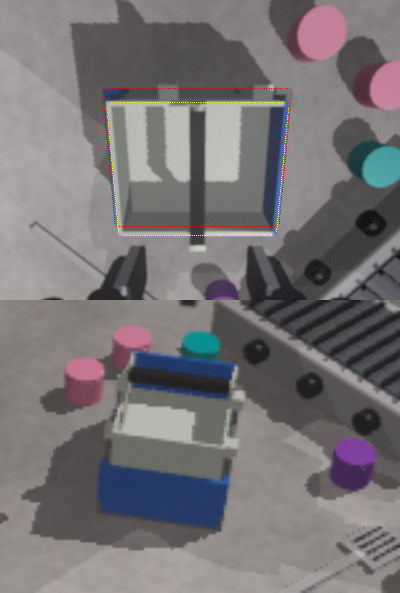

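The upper tote sits level on the lower one with blue ends opposite (upper at (280,160), lower at (112,95)), and the centres agree to about 1 mm. The scene view shows the lugs down in the rim and the bystanders unmoved. Handing in.

```bash
python3 -c "
from plant import *
print(job_done())"
```

```text
the job is handed in; nothing more can be done
None
```

The job is handed in, with no verdict returned: the salt cellar stands in the lower tote beside the spice tin, and the upper tote is stacked in the seats with its blue end opposite, at about 21 s of the 56 s allowed.

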